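# Show a reagent cassette to the underside reader

### The arm

A 6-joint arm with a two-finger parallel gripper is mounted at the origin on the work surface. World frame = base frame: x ahead of the robot, y to its left, z up, the work surface at z = 0. Lengths are in m, angles in rad, forces in N, time in s.
With the tool pointing down it reaches from about 0.35 to 0.85 m from the base axis. Payload 8.1 kg.
Tool frame: the origin (TCP) lies midway between the tips of the shut fingers; the grasp point (between the pads) lies 19 mm behind it (robot.grip_point_offset is the distance from the TCP to the grasp point, in m); z points along the fingers, y is the line along which they close (so a half turn about z gives the same grasp; the last joint's range is limited). The gripper opens to 93 mm and grips with 3 to 60 N. Pads are 15 mm wide; open, the fingers measure 128 mm over their backs; the gripper's body (75 mm by 188 mm) begins 65 mm behind the grasp point.
Start: joints at [-1.269, 0.13, 1.488, -0, 1.523, -0.085], TCP at [0.226, -0.556, 0.179] pointing down, gripper open.
Joint ranges: [-2.96, 2.96], [-0.89, 2.26], [0.02, 2.5], [-1.34, 4.48], [0, 2.73], [-2.66, 2.66]. Speed limits (rad/s): [2.39, 2.39, 2.79, 3.14, 3.14, 3.14].

### API

Orientations are given as a rotation vector (axis times angle).
In Python, from plant import robot, read_camera, job gives the robot as it stands.
- The arm moves only by the shell command python3 -m inch 'ROWS' [FORCE]. ROWS is JSON, one flat list of numbers, 5 for each row, row after row: the shift along the world's x, y, z in mm, then the turn about the world's z in degrees, then the opening in per cent of the stroke, from 0 (shut) to 100 (fully open). In form: [dx, dy, dz, yaw, hand, dx, dy, dz, yaw, hand, ...]. A call has 1 to 10 rows; each row is the pose to reach, as a shift and turn from the pose commanded when the call began; what a row does not reach only later rows make up. A row lasts 1/12 s, in which the tool goes at most 41.7 mm and 7.16 degrees, less where a joint would pass 70% of its speed; a pose out of reach is approached as far as the arm can. A call with a gripper value outside its range is refused whole. The fingers move at their own pace and stop on an object; FORCE is the grip in N (left out, the last holds). Time passes only in rows, so rows that repeat a pose let the fingers close. It gives the time, the measured TCP pose, the force, the opening and the grip force at its end, in the units of the state.
- robot.read_state(): the state, without advancing time (a new reading comes with each control period).
- read_camera(name): name is "scene" or "top" or "wrist"; returns a dict with "image" (400x640x3 uint8, blue, green, red), "K" (3x3 intrinsics, pixels), "extrinsics" (4x4, takes a point from world to camera coordinates); the wrist camera has in their place "mount" (4x4, takes a point from camera to tool coordinates, whose origin is the TCP and whose axes are the flange's). Camera axes: x right, y down, z forward; pixel columns grow to the right and rows downward; lengths in m; the calibration is good to about 2 mm. A picture is of the moment at which its call begins: read the wrist's pose just before it. There is no depth.
- job.close_job(): hands the job in; it is judged then, once.
The state is a dict: "t": time; "q": joint angles; "dq": joint speeds; "joint_torque": joint torques, N m; "tool_pos": TCP position; "orientation": TCP orientation; "force": force on the tool from outside, world axes, zero at the start; "wrist_torque": the same for the moment, N m; "opening": finger opening in m; "gripper_force": force on a finger pad.
Only numpy, scipy, OpenCV 4.12 (cv2) and the standard library are available. Lean on these libraries where they do the work, as an engineer would, in place of code of your own. Each camera call takes 0.05 s, during which the arm holds its last target. There are 200 camera calls.

### The job

Wake the low white reader by pressing its three keys fully down one at a time: the largest, then the medium one, then the smallest. Then pick up the long cassette from the mat, carry it over the tube rack without touching the rack, and hold it upright over the reader's dark glass, centred, its long side along the glass's long side and its underside about one and a half centimetres above the glass, never touching the reader with it. Leave everything else where it stands, and finish while still holding the cassette there, steady: do not put it down or let go.

Things in the scene. Friction and masses are not known exactly. Their poses are not given: they have to be found in the camera images.
- reader: low white desk reader, fixed, 240 mm (its x) by 220 mm (its y), top face 50 mm high; origin at the centre of its underside; -x is its front with the keys. Along the back edge (its x 90 to 118 mm) a ridge with a small screen rises to 88 mm. May stand either side of the rack and a little turned
- glass (a point): centre of the dark glass in the reader's top face, 25 mm behind the reader's middle and 50 mm above the counter; the glass is 50 mm (x) by 100 mm (y), in a 6 mm wide frame raised 2 mm. Axes as the reader's: y along its long side, z up
- key_large_top (a point): centre of the top of the largest key (round, 34 mm across), middle of the row of three on the reader's top near its front edge; its top stands 72 mm above the counter and 10 mm above its grey ring (ring 8 mm wide, 12 mm high); pressed straight down 6 mm. The other two keys stand equally high in like rings
- key_medium_top (a point): centre of the top of the medium key (round, 24 mm across), 65 mm from the largest key towards the reader's -y
- key_small_top (a point): centre of the top of the smallest key (round, 16 mm across), 65 mm from the largest key towards the reader's +y
- cassette_mid (a point): the long cassette: upright white plastic block with a grey top, 30 mm thick (its x), 84 mm long (its y), 70 mm high, three flat black stoppers on top standing 6 mm higher; about 140 g, stands loose on the mat. The point is its centre, 35 mm above its underside; z up
- rack: fixed rack of capped tubes between reader and mat, 300 mm long (its x), 60 mm wide (its y), tubes up to 112 mm high; origin at the centre of its underside
- mat: grey board, fixed, 240 by 240 mm, 4 mm thick, on the other side of the rack from the reader; the two cassettes and the cup stand on it, at least 90 mm apart between centres; origin at the centre of its underside
- short_cassette: bystander: like the long cassette but only 44 mm long with one stopper, on the mat; origin at the centre of its underside
- cup: bystander: small capped jar 44 mm across, 60 mm high, on the mat; origin under its centre
- stain_jar_a: bystander: stain jar with black cap, 64 mm across the foot, 98 mm high, at the back; origin under its centre
- stain_jar_b: bystander: a second such stain jar; origin under its centre
- marker: bystander: marker pen 135 mm long, 15 mm thick, lying at the back; origin near its middle
- carton: bystander: white carton 70 by 130 by 50 mm at the back; origin under its centre
- key_large (a joint): travel of the large key: 0 up, 0.006 m fully down; sprung, about 4 N to press fully
- key_medium (a joint): travel of the medium key: 0 up, 0.006 m fully down; sprung, about 4 N to press fully
- key_small (a joint): travel of the small key: 0 up, 0.006 m fully down; sprung, about 4 N to press fully
- cassette: the long cassette again, origin at the centre of its underside

How it is judged:
By the outcome, as a careful person would: the job done as asked, in the order asked, and still so for the second after the job is handed in, while the arm keeps its last pose, push and grip.
It also fails if it takes over 72 s, if anything falls off the work surface, if the arm or the gripper's body presses on something with over 40 N, if the wrist force passes 120 N, or if a joint passes its speed limit or range.

## Working session

There is one attempt and no reset: what is moved stays moved. The work goes in short steps, Python scripts to look and compute and a shell command to move; the robot and the scene stay as the last step left them, time stands still between calls to the robot, and variables do not carry over. Pictures are saved under pics/ and viewed, at most 10 in all, crops included, and the job is handed in when it is done.

```bash
mkdir -p pics; ls
python3 - <<'E'
from plant import robot, read_camera
import cv2
s=robot.read_state();print(s['t'],s['tool_pos'],s['orientation'],s['opening'],robot.grip_point_offset)
for n in("scene","top"):
    c=read_camera(n);cv2.imwrite(f"pics/{n}0.png",c["image"]);print(c["K"].tolist(),c["extrinsics"].round(4).tolist())
E
```

```text
pics
0.0 [ 0.22615695 -0.55506229  0.17841904] [-3.08126925e+00 -6.03417398e-01  3.63815142e-04] 0.09267732514657666 0.0188
[[396.4507686065153, 0.0, 320.4208385016656], [0.0, 396.4507686065153, 207.14826529208975], [0.0, 0.0, 1.0]] [[0.6256, 0.7801, 0.0063, -0.3957], [0.6404, -0.5089, -0.5752, -0.3385], [-0.4455, 0.3639, -0.818, 1.2505], [0.0, 0.0, 0.0, 1.0]]
[[427.8604333867615, 0.0, 318.90851456507767], [0.0, 427.8604333867615, 198.57352881030394], [0.0, 0.0, 1.0]] [[-0.0005, -1.0, 0.0014, 0.0126], [-0.986, 0.0002, -0.167, 0.5937], [0.167, -0.0015, -0.986, 1.1396], [0.0, 0.0, 0.0, 1.0]]
```

View pics/top0.png

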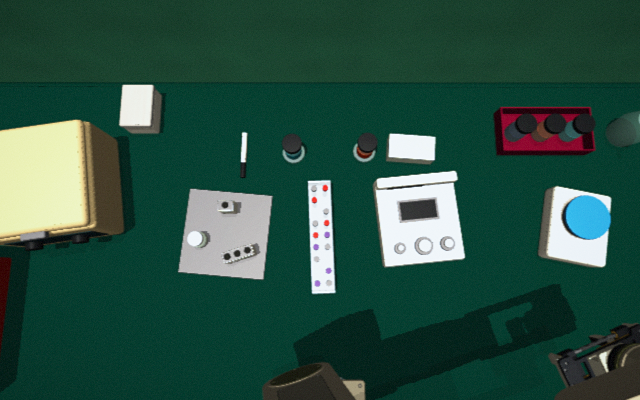

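View pics/scene0.png

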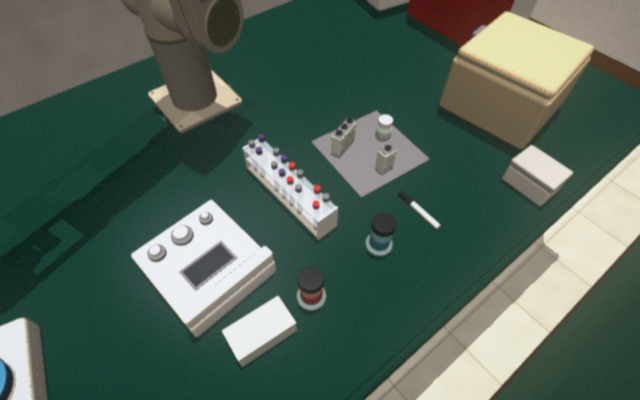

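The top view shows the reader with its glass at (418,210) and the keys small (400,248), large (424,245) and medium (447,243). The long cassette is at about (240,254) with three stoppers, and the rack runs along columns 310–335. The scene view agrees.

```bash
cat > h.py <<'E'
import numpy as np, cv2
from scipy.spatial.transform import Rotation as R
from plant import robot, read_camera
def cam(name, png=None):
    s=robot.read_state(); c=read_camera(name); K=np.array(c["K"])
    if name=="wrist":
        T=np.eye(4);T[:3,:3]=R.from_rotvec(s['orientation']).as_matrix();T[:3,3]=s['tool_pos']
        E=np.linalg.inv(T@np.array(c["mount"]))
    else: E=np.array(c["extrinsics"])
    if png: cv2.imwrite(png,c["image"])
    return c["image"],K,E
def back(K,E,uv,z):
    d=E[:3,:3].T@np.linalg.solve(K,[*uv,1]); o=-E[:3,:3].T@E[:3,3]
    return o+d*(z-o[2])/d[2]
def proj(K,E,P):
    p=np.asarray(P)@E[:3,:3].T+E[:3,3]; p=p@K.T; return p[...,:2]/p[...,2:]
E
python3 - <<'E'
from h import *
im,K,E=cam("top")
for n,uv,z in [("large",(424,245),.072),("small",(400,248),.072),("med",(447.5,243),.072),("glass",(418.5,210),.05),("cas a",(227,257.5),.08),("cas b",(237,253.5),.08),("cas c",(247,250),.08),("rack tl",(308,181),.06),("rack tr",(330,181),.06),("rack bl",(312,293),.06),("rack br",(335,293),.06),("cup",(196,239),.064),("short",(225.5,205.5),.08),("jarb",(367,140),.098)]:
    print(n,back(K,E,uv,z).round(4))
s=robot.read_state();print(R.from_rotvec(s['orientation']).as_matrix().round(3).tolist(), read_camera("wrist")["mount"].round(3).tolist())
E
```

```text
large [ 0.4637 -0.2691  0.072 ]
small [ 0.4557 -0.2045  0.072 ]
med [ 0.469  -0.3323  0.072 ]
glass [ 0.5615 -0.2633  0.05  ]
cas a [0.4305 0.2558 0.08  ]
cas b [0.441  0.2296 0.08  ]
cas c [0.4502 0.2034 0.08  ]
rack tl [0.6415 0.0427 0.06  ]
rack tr [ 0.6415 -0.0184  0.06  ]
rack bl [0.3375 0.0309 0.06  ]
rack br [ 0.3375 -0.0302  0.06  ]
cup [0.4806 0.3447 0.064 ]
short [0.5697 0.2647 0.08  ]
jarb [ 0.7477 -0.1189  0.098 ]
[[0.926, 0.377, -0.0], [0.377, -0.926, 0.001], [0.0, -0.001, -1.0]] [[0.001, -0.967, -0.256, 0.07], [1.0, 0.001, 0.001, -0.0], [-0.0, -0.256, 0.967, -0.204], [0.0, 0.0, 0.0, 1.0]]
```

```bash
python3 -m inch '[0,0,70,0,0,0,0,130,7,0,20,40,150,14,0,35,70,150,21,0,50,100,150,28,0,70,130,150,35,0,85,160,150,42,0,100,190,150,49,0,115,220,150,56,0,130,250,150,63,0]' 20
python3 -m inch '[15,30,0,6,0,30,60,0,11,0,44,85,0,11,0,44,85,0,11,0,44,85,0,11,0]'
python3 - <<'E'
from h import *
s=robot.read_state();print(s['q'],s['force'])
im,K,E=cam("wrist","pics/w1.png")
print(K[0,0]);np.savez("w1.npz",K=K,E=E)
for p in [(.4637,-.2691,.072),(.5615,-.2633,.05)]: print(proj(K,E,p))
E
```

```text
t: 1.03
tool_pos: [0.3568, -0.304, 0.3294]
orientation: [2.307, 2.133, 0.0]
force: [-0.3, -0.6, 0.5]
opening: 0.0307
gripper_force: 0.0
t: 1.45
tool_pos: [0.4008, -0.2196, 0.3295]
orientation: [2.095, 2.341, -0.0]
force: [0.4, -0.4, -0.5]
opening: 0.0012
gripper_force: 0.0
[-6.13265028e-01 -2.68808850e-01  1.59877550e+00 -1.15890461e-04
  1.81146061e+00 -7.23716060e-01] [ 0.40990962 -0.36520163 -0.51016224]
280.2225107930163
[353.08884639 201.56127272]
[406.32819101 201.05559437]
```

View pics/w1.png

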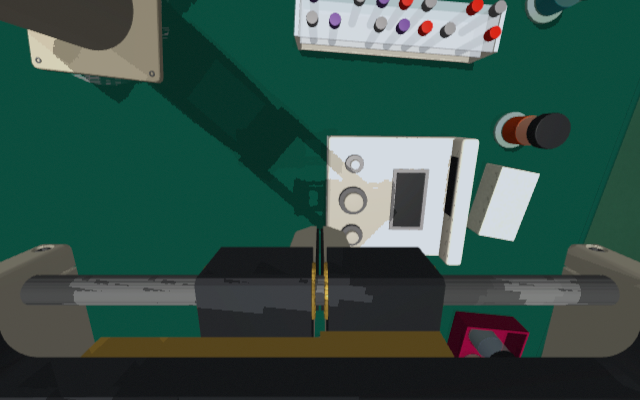

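The wrist view shows the large key at (353,200), the small at (354.5,163), the medium at (352,234) and the glass centre at about (409,199). That is within about 3 mm of the top-camera estimates. To refine, I'll take zoomed crops of the fixed views.

Run:
```python
from h import *
a=cv2.imread("pics/top0.png");b=cv2.imread("pics/scene0.png");w=cv2.imread("pics/w1.png")
def cr(im,x,y,wd,h,s): 
    return cv2.resize(im[y:y+h,x:x+wd],None,fx=s,fy=s,interpolation=cv2.INTER_CUBIC)
r1=np.hstack([cr(a,370,170,100,100,4),cr(b,125,195,150,150,400/150)])[:400]
r2=np.hstack([cr(a,215,235,50,33,6)[:198],cr(b,320,110,50,33,6)[:198],cr(w,325,140,66,66,3)[:198,:198]])
r2=np.pad(r2,((0,0),(0,max(0,800-r2.shape[1])),(0,0)))[:,:800]
cv2.imwrite("pics/m1.png",np.vstack([r1,r2]));print(r1.shape,r2.shape)
```

```text
(400, 800, 3) (198, 800, 3)
```

View pics/m1.png

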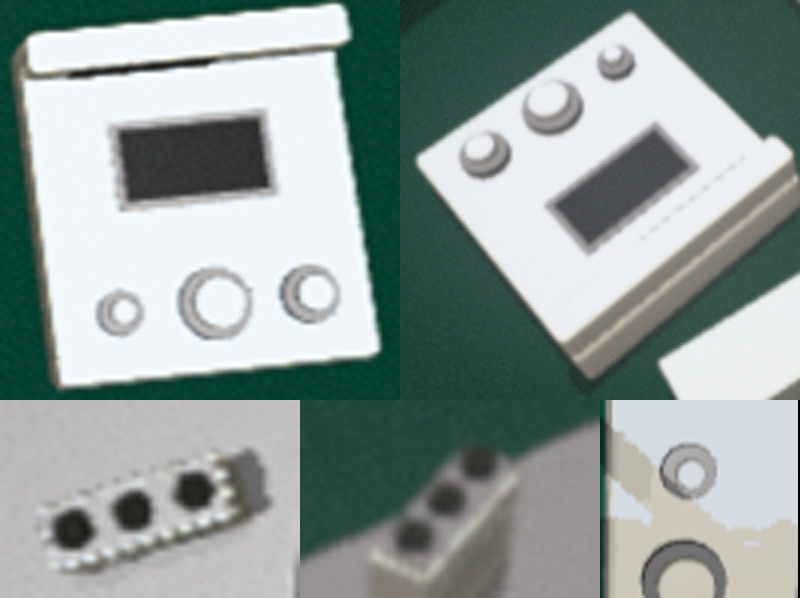

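```bash
cat > fit.py <<'E'
from h import *
from scipy.optimize import least_squares
c={"top":cam("top")[1:],"scene":cam("scene")[1:]}
d=np.load("w1.npz");c["wrist"]=(d["K"],d["E"])
def fit(pts,obs,x0):
    def tw(x,P): return R.from_euler('z',x[2]).apply(P)+[x[0],x[1],0]
    def res(x): return np.concatenate([proj(*c[o[0]],tw(x,np.array(pts[o[1]])))-o[2] for o in obs])
    for sel in (None,"top","scene"):
        f=[o for o in obs if sel in(None,o[0])]
        r=least_squares(lambda x:np.concatenate([proj(*c[o[0]],tw(x,np.array(pts[o[1]])))-o[2] for o in f]),x0,x_scale=[.01,.01,.05])
        print(sel,r.x[:2].round(4),np.degrees(r.x[2]).round(2),'res',r.fun.round(1).tolist())
        if sel is None: X=r.x
    for k,P in pts.items(): print(k,tw(X,np.array(P)).round(4))
# key row x: unknown; solve for it separately by trying kx
for kx in (-.075,-.08,-.085):
  print('kx',kx)
  fit({"L":(kx,0,.072),"M":(kx,-.065,.072),"S":(kx,.065,.072),"G":(.025,0,.05)},
  [("top","S",(400.6,247.6)),("top","L",(424.9,245.4)),("top","M",(449.4,243.1)),("top","G",(418.3,209.3)),
   ("scene","M",(157.3,249.8)),("scene","L",(181.3,232.6)),("scene","S",(206.1,216.1)),("scene","G",(208.1,265.1)),
   ("wrist","S",(354.7,163.3)),("wrist","L",(353,200.5)),("wrist","G",(409.2,199))],[.53,-.266,.1])
p=.026
fit({"a":(0,p,.08),"b":(0,0,.08),"c":(0,-p,.08)},[("top","a",(226.75,255.9)),("top","b",(236.9,252.9)),("top","c",(247.1,249.6)),
 ("scene","a",(338.4,132.4)),("scene","b",(344.1,126.25)),("scene","c",(349.4,119.9))],[.44,.23,.35])
E
python3 fit.py
```

```text
kx -0.075
None [ 0.5397 -0.2614] 5.34 res [-0.9, -0.8, -1.2, -0.9, -1.6, -0.9, -1.3, -0.4, -2.9, -0.6, -1.2, -1.1, -1.6, -1.3, 0.2, -0.0, 1.2, -0.1, 0.9, 0.8, -0.7, -0.0]
top [ 0.5377 -0.265 ] 5.12 res [0.3, -0.1, 0.1, -0.1, -0.4, -0.0, -0.0, 0.3]
scene [ 0.5432 -0.2605] 4.62 res [-1.6, -0.2, 0.3, -0.5, 0.0, -0.5, 1.3, 1.0]
L [ 0.465  -0.2684  0.072 ]
M [ 0.4711 -0.3331  0.072 ]
S [ 0.4589 -0.2037  0.072 ]
G [ 0.5646 -0.2591  0.05  ]
kx -0.08
None [ 0.5432 -0.2614] 5.0 res [-0.9, -0.4, -1.1, -0.3, -1.6, -0.2, -1.3, -1.7, -3.3, -1.2, -1.5, -1.5, -1.9, -1.6, 0.9, 1.2, 0.5, -0.2, 0.0, 0.7, 1.2, 0.3]
top [ 0.5415 -0.2647] 5.07 res [0.3, 0.3, 0.1, 0.3, -0.3, 0.4, -0.2, -1.1]
scene [ 0.5468 -0.2603] 4.49 res [-2.0, -0.7, 0.0, -0.9, -0.2, -0.9, 2.1, 2.1]
L [ 0.4635 -0.2684  0.072 ]
M [ 0.4692 -0.3332  0.072 ]
S [ 0.4579 -0.2037  0.072 ]
G [ 0.5681 -0.2592  0.05  ]
kx -0.085
None [ 0.5468 -0.2614] 4.67 res [-0.9, 0.0, -1.1, 0.2, -1.6, 0.5, -1.3, -2.9, -3.7, -1.7, -1.7, -2.0, -2.1, -1.9, 1.7, 2.4, -0.1, -0.3, -0.8, 0.5, 3.2, 0.6]
top [ 0.5454 -0.2644] 5.01 res [0.4, 0.7, 0.2, 0.7, -0.3, 0.9, -0.3, -2.4]
scene [ 0.5504 -0.2601] 4.37 res [-2.3, -1.2, -0.3, -1.3, -0.5, -1.2, 3.0, 3.2]
L [ 0.4621 -0.2684  0.072 ]
M [ 0.4673 -0.3332  0.072 ]
S [ 0.4568 -0.2036  0.072 ]
G [ 0.5717 -0.2594  0.05  ]
None [0.4431 0.2314] 46.68 res [2.6, 4.0, -0.5, -0.2, -3.8, -4.1, 5.6, -12.7, -0.6, 0.1, -6.3, 13.2]
top [0.4428 0.2299] 17.35 res [0.7, -0.1, 0.0, -0.1, -0.7, 0.3]
scene [0.4433 0.2328] 196.86 res [0.4, -0.7, -0.1, -0.1, -0.3, 0.8]
a [0.4242 0.2492 0.08  ]
b [0.4431 0.2314 0.08  ]
c [0.462  0.2136 0.08  ]
```

```bash
python3 -m inch '[30,-25,0,0,0,63,-49,-30,0,0,63,-49,-70,0,0,63,-49,-110,0,0,63,-49,-150,0,0,63,-49,-185,0,0,63,-49,-215,0,0,63,-49,-235,0,0,63,-49,-245,0,0,63,-49,-250,0,0]'
python3 -m inch '[0,0,-3,0,0,0,0,-6,0,0,0,0,-9,0,0,0,0,-12,0,0,0,0,-14,0,0,0,0,-14,0,0,0,0,-14,0,0]'
```

```text
t: 2.43
tool_pos: [0.4617, -0.2699, 0.0774]
orientation: [-2.099, -2.333, 0.001]
force: [0.5, 1.5, 0.4]
opening: 0.0005
gripper_force: 0.0
t: 3.02
tool_pos: [0.4635, -0.2697, 0.0657]
orientation: [2.098, 2.338, 0.0]
force: [-0.3, -0.1, -0.7]
opening: 0.0008
gripper_force: 0.0
```

```bash
python3 -m inch '[0,0,-1,0,0,0,0,-1,0,0]' | grep -E 'tool|force: \['; python3 -m inch '[0,0,-1,0,0,0,0,-1,0,0]'| grep -E 'tool|force: \['
python3 - <<'E'
from h import *
cam("wrist","pics/w2.png");cam("scene","pics/s2.png")
a=cv2.imread("pics/w2.png");b=cv2.imread("pics/s2.png")[140:340,80:300]
cv2.imwrite("pics/m2.png",np.hstack([cv2.resize(a[100:300,220:420],(400,400)),cv2.resize(b,(400,364)).__class__ and cv2.copyMakeBorder(cv2.resize(b,(400,364)),0,36,0,0,cv2.BORDER_CONSTANT)]))
E
```

```text
tool_pos: [0.4634, -0.2696, 0.0645]
force: [0.7, 1.1, 0.2]
tool_pos: [0.4633, -0.2696, 0.0633]
force: [0.3, -0.4, -0.5]
```

View pics/m2.png

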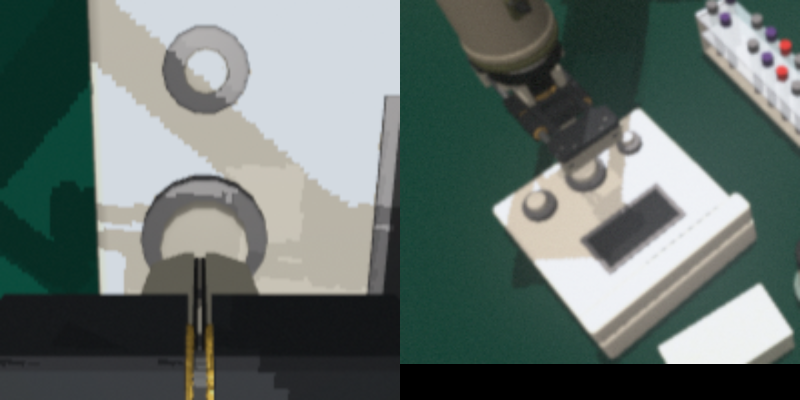

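The crops show the fingertips over the large key, with no contact force yet. I'll check where they sit in the image geometrically.

```bash
python3 - <<'E'
from h import *
im,K,E=cam("wrist");s=robot.read_state();t=s['tool_pos'];print(t,s['force'])
f=lambda p:((proj(K,E,p)-[220,100])*2).round(0)
print('tcp',f(t),'+y edge',f(t+[0,.0075,0]),'key .072/.066',f([.464,-.269,.072]),f([.464,-.269,.066]),'key +y edge',f([.464,-.252,.072]),f([.464,-.252,.066]),'ring +y',f([.464,-.244,.062]),'small',f([.459,-.2045,.072]))
E
python3 -m inch '[0,0,-1,0,0,0,0,-1,0,0]'| grep -E 'tool|force: \['
```

```text
[ 0.46333196 -0.26966169  0.06340773] [ 0.06059992  0.45241257 -0.77880198]
tcp [200. 240.] +y edge [202. 221.] key .072/.066 [202. 246.] [202. 241.] key +y edge [207. 202.] [207. 198.] ring +y [209. 174.] small [208.  66.]
tool_pos: [0.4633, -0.2696, 0.0622]
force: [0.3, -0.8, -0.1]
```

```bash
python3 -m inch '[0,0,-1,0,0,0,0,-2,0,0,0,0,-2,0,0]'| grep -E 'tool|force: \['; python3 -m inch '[0,0,-1,0,0,0,0,-2,0,0,0,0,-2,0,0]'| grep -E 'tool|force: \['
python3 - <<'E'
from h import *
cam("wrist","pics/w3.png")
a=cv2.imread("pics/w3.png")
cv2.imwrite("pics/m3.png",cv2.resize(a[120:300,240:400],(640,720)) [:600])
E
```

```text
tool_pos: [0.4632, -0.2696, 0.0601]
force: [-0.0, 0.5, -0.4]
tool_pos: [0.4632, -0.2696, 0.0582]
force: [-1.2, -0.7, -0.5]
```

View pics/m3.png

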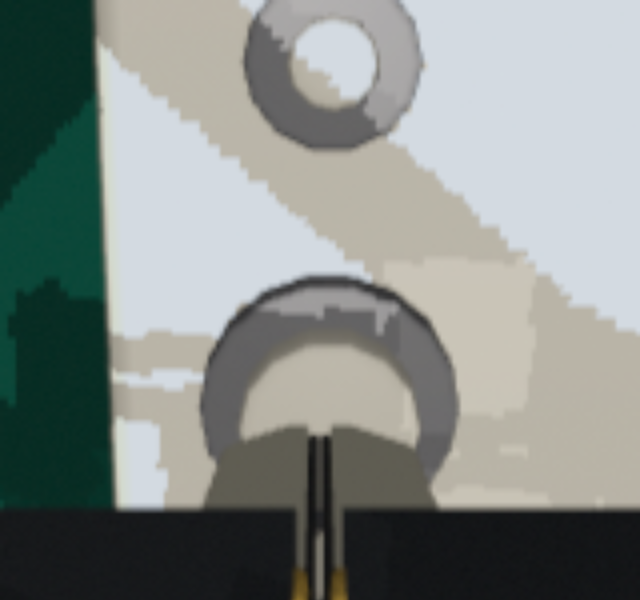

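The key and ring are still clear of the fingertips, whose ends appear at about row 227, so they hang higher than the nominal TCP. I'll keep going down in small steps and watch the force.

```bash
for i in 1; do python3 -m inch '[0,0,-1,0,0,0,0,-2,0,0,0,0,-3,0,0,0,0,-3,0,0]'| grep -E 'tool|force: \['; done
```

```text
tool_pos: [0.4632, -0.2696, 0.0551]
force: [0.2, -0.9, 0.3]
```

```bash
python3 -m inch '[0,0,-1,0,0,0,0,-2,0,0,0,0,-3,0,0,0,0,-3,0,0]'| grep -E 'tool|force: \['
```

```text
tool_pos: [0.4632, -0.2696, 0.0521]
force: [-1.3, 0.9, 0.4]
```

```bash
python3 -m inch '[0,0,-1,0,0,0,0,-2,0,0,0,0,-2,0,0]'| grep -E 'tool|force: \['; python3 -c "
from h import *
for i in range(3): print(robot.read_state()['force'].round(2), robot.read_state()['joint_torque'].round(2)); cam('top')"
```

```text
tool_pos: [0.4632, -0.2696, 0.0502]
force: [0.4, 0.4, 0.1]
[0.37 0.43 0.06] [-1.000e-02 -4.904e+01 -4.600e+01  5.000e-02 -0.000e+00  0.000e+00]
[0.65 0.44 0.13] [-0.000e+00 -4.882e+01 -4.573e+01  5.000e-02  3.000e-02  0.000e+00]
[-0.38 -0.8  -0.04] [  0.   -48.77 -45.67   0.05   0.06  -0.  ]
```

Run:
```python
from h import *
im,K,E=cam("wrist","pics/w4.png");C=-E[:3,:3].T@E[:3,3];print(C)
C[2]+=.008;E=E.copy();E[:3,3]=-E[:3,:3]@C
for dz in(0,.02,.04):
  E2=E.copy();E2[:3,3]=-E[:3,:3]@(C+[0,0,dz])
  print(dz,(proj(K,E2,[[.459,-.2045,.062],[.464,-.269,.062]])-[240,120])*4, 'ring width px',4*(proj(K,E2,[.484,-.2045,.062])-proj(K,E2,[.459,-.2045,.062]))[0]*40/50)
```

```text
[ 0.45540454 -0.19953299  0.25413752]
0 [[335.79564509  50.73549999]
 [323.72757043 402.95230595]] ring width px 113.94176551823148
0.02 [[334.21878065  47.87353621]
 [323.27512264 370.78114336]] ring width px 103.69213439795749
0.04 [[332.9030444   45.48551264]
 [322.89263925 343.58477742]] ring width px 95.13432443573402
```

```bash
python3 -m inch '[0,0,-1,0,0,0,0,-2,0,0,0,0,-3,0,0,0,0,-3,0,0]'| grep -E 'tool|force: \['
```

```text
tool_pos: [0.4632, -0.2695, 0.0471]
force: [-0.1, -0.5, -0.5]
```

```bash
python3 -m inch '[0,0,-1,0,0,0,0,-2,0,0,0,0,-3,0,0,0,0,-3,0,0]'| grep -E 'tool|force: \['
```

```text
tool_pos: [0.4632, -0.2696, 0.0441]
force: [-0.1, 0.4, -0.2]
```

Run:
```python
from h import *
cam("wrist","pics/w5.png");cam("scene","pics/s5.png")
a=cv2.imread("pics/w5.png");b=cv2.imread("pics/s5.png")
cv2.imwrite("pics/m5.png",np.hstack([cv2.resize(a[100:300,240:400],(400,500)),cv2.resize(b[150:275,130:230],(400,500),interpolation=cv2.INTER_CUBIC)]))
```

```text
(no output)
```

View pics/m5.png

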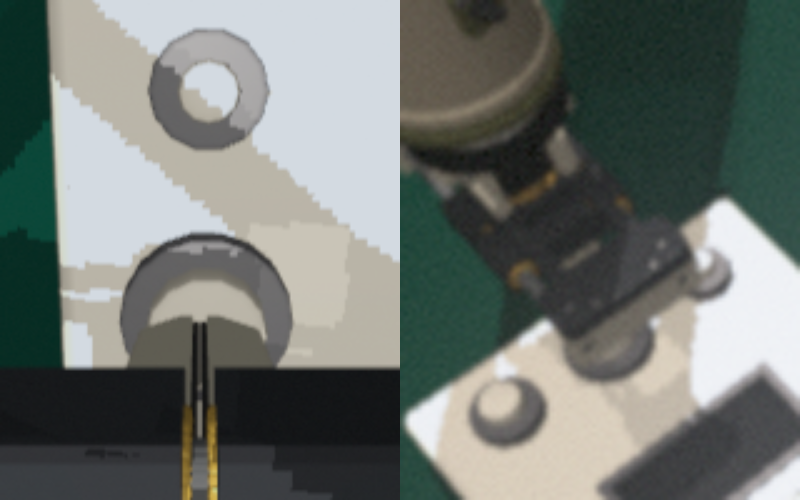

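The tips are just above the large key and still not touching it, so I'll continue down.

```bash
python3 -m inch '[0,0,-1,0,0,0,0,-2,0,0,0,0,-3,0,0,0,0,-3,0,0]'| grep -E 'tool|force: \['
```

```text
tool_pos: [0.4632, -0.2695, 0.0411]
force: [0.1, -0.1, -0.5]
```

```bash
python3 -m inch '[0,0,-1,0,0,0,0,-2,0,0,0,0,-3,0,0,0,0,-3,0,0]'| grep -E 'tool|force: \['
```

```text
tool_pos: [0.4632, -0.2695, 0.0381]
force: [0.3, -0.6, 0.3]
```

```bash
python3 -m inch '[0,0,-1,0,0,0,0,-2,0,0,0,0,-3,0,0,0,0,-3,0,0]'| grep -E 'tool|force: \['
```

```text
tool_pos: [0.4632, -0.2695, 0.0351]
force: [0.9, -1.3, -0.3]
```

```bash
python3 -m inch '[0,0,-1,0,0,0,0,-2,0,0,0,0,-2,0,0]'| grep -E 'tool|force: \['
```

```text
tool_pos: [0.4632, -0.2696, 0.0332]
force: [0.3, 0.9, 0.2]
```

```bash
python3 -m inch '[0,0,-1,0,0,0,0,-2,0,0,0,0,-2,0,0]'| grep -E 'tool|force: \['
```

```text
tool_pos: [0.4634, -0.2697, 0.0314]
force: [-0.9, -0.1, 1.8]
```

Run:
```python
from h import *
im,K,E=cam("wrist","pics/w6.png");cam("scene","pics/s6.png");t=robot.read_state()['tool_pos']
f=lambda p:((proj(K,E,p)-[240,100])*2.5).round(0)
print(f([.464,-.269,.062]),f([.464,-.244,.062]),f([.459,-.2045,.062]),f(t))
a=cv2.imread("pics/w6.png");b=cv2.imread("pics/s6.png")
cv2.imwrite("pics/m6.png",np.hstack([cv2.resize(a[100:300,240:400],(400,500)),cv2.resize(b[150:275,130:230],(400,500),interpolation=cv2.INTER_CUBIC)]))
```

```text
[203. 336.] [213. 245.] [211.  85.] [200. 300.]
```

View pics/m6.png

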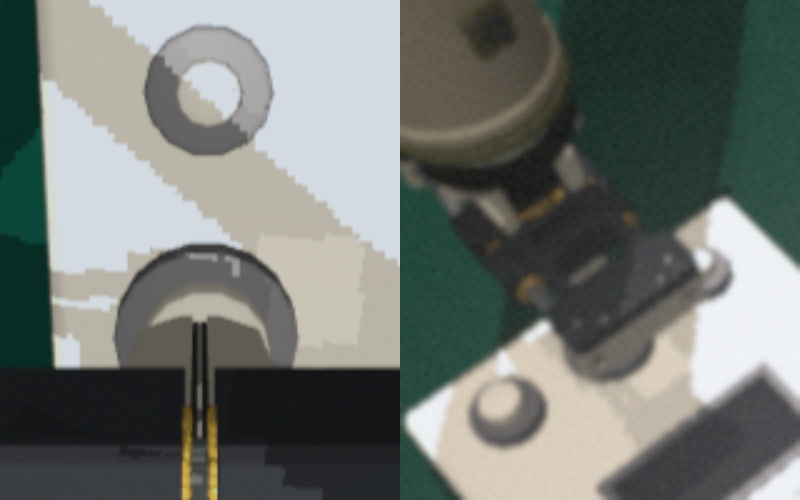

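The force has reached 1.8 N at reported z = 31 mm. So the fingertips sit about 38 mm behind the reported TCP, which matches where they appear in the images. I'll press in 1–2 mm steps from here.

```bash
python3 -m inch '[0,0,-1,0,0,0,0,-2,0,0,0,0,-2,0,0]'| grep -E 'tool|force: \['
```

```text
tool_pos: [0.4634, -0.2697, 0.0294]
force: [-0.7, 0.3, 3.2]
```

```bash
python3 -m inch '[0,0,-1,0,0,0,0,-2,0,0,0,0,-2,0,0]'| grep -E 'tool|force: \['
```

```text
tool_pos: [0.4635, -0.2697, 0.0274]
force: [-0.1, 0.7, 4.0]
```

```bash
python3 -m inch '[0,0,-1,0,0,0,0,-1,0,0]'| grep -E 'tool|force: \['
```

```text
tool_pos: [0.4635, -0.2698, 0.027]
force: [-3.1, 1.5, 7.7]
```

```bash
python3 -m inch '[0,0,-1,0,0,0,0,-1,0,0,0,0,-1,0,0]'| grep -E 'tool|force: \['
```

```text
tool_pos: [0.4636, -0.2698, 0.0269]
force: [-5.8, 3.5, 14.7]
```

The large key bottomed out, with the force jumping from 4 to 14.7 N at z = 27.0 mm. Next is the medium key.

```bash
python3 -m inch '[0,0,10,0,0,0,0,25,0,0,2,-25,30,0,0,6,-55,30,0,0,6,-65,30,0,0,6,-65,25,0,0,6,-65,15,0,0,6,-65,10,0,0,6,-65,10,0,0]'| grep -E 'tool|force: \['; python3 -m inch '[0,0,-2,0,0,0,0,-4,0,0,0,0,-6,0,0,0,0,-8,0,0,0,0,-9,0,0,0,0,-9,0,0]'| grep -E 'tool|force: \['
```

```text
tool_pos: [0.4678, -0.3324, 0.0326]
force: [-1.2, -0.3, 0.8]
tool_pos: [0.4696, -0.3343, 0.0271]
force: [-1.9, 4.6, 5.9]
```

```bash
python3 -m inch '[0,0,-1,0,0,0,0,-1,0,0,0,0,-1,0,0]'| grep -E 'tool|force: \['
```

```text
tool_pos: [0.4697, -0.3343, 0.0269]
force: [-5.3, 6.9, 15.0]
```

The medium key is fully down at the same height. Now the smallest.

```bash
python3 -m inch '[0,0,10,0,0,0,0,30,0,0,-3,35,35,0,0,-7,70,35,0,0,-10,105,35,0,0,-12,130,33,0,0,-12,130,25,0,0,-12,130,15,0,0,-12,130,10,0,0,-12,130,10,0,0]'| grep -E 'tool|force: \['; python3 -m inch '[0,0,-2,0,0,0,0,-4,0,0,0,0,-6,0,0,0,0,-8,0,0,0,0,-9,0,0,0,0,-9,0,0]'| grep -E 'tool|force: \['
```

```text
tool_pos: [0.4563, -0.205, 0.0337]
force: [-0.6, 0.1, 0.1]
tool_pos: [0.4575, -0.2056, 0.0271]
force: [-2.2, -2.4, 4.5]
```

```bash
python3 -m inch '[0,0,-1,0,0,0,0,-1,0,0,0,0,-1,0,0]'| grep -E 'tool|force: \['
```

```text
tool_pos: [0.4576, -0.2056, 0.0269]
force: [-6.8, -0.0, 11.0]
```

All three keys are pressed in order. Next I'll cross over the rack towards the cassette, opening the hand, and check it with the wrist camera.

```bash
python3 -m inch '[0,0,35,0,0,0,0,75,0,0,0,0,115,0,0,0,0,155,0,0,-2,30,175,0,30,-4,70,175,0,60,-6,110,175,0,80,-8,150,175,3,80,-10,190,175,6,80,-12,230,175,11,80]'| grep -E 'tool|force: \['; python3 -m inch '[0,40,0,0,80,0,80,0,0,80,0,115,0,0,80,0,145,0,0,80,0,145,0,0,80,0,145,0,0,80]'
python3 - <<'E'
from h import *
im,K,E=cam("wrist","pics/w7.png");np.savez("w7.npz",K=K,E=E)
for p in [(.4431,.2314,.08),(.451,.206,.08),(.435,.256,.08)]: print(proj(K,E,p))
a=cv2.imread("pics/w7.png");t=cam("top","pics/t7.png")[0]
b=cv2.resize(t[170:270,370:470],(240,240));v=np.zeros((480,800,3),np.uint8);v[:480,:560]=cv2.resize(a[60:300,180:460],(560,480));v[:240,560:]=b;cv2.imwrite("pics/m7.png",v)
E
```

```text
tool_pos: [0.4451, 0.0272, 0.2006]
force: [2.1, 0.5, -0.2]
t: 13.03
tool_pos: [0.445, 0.1719, 0.2002]
orientation: [-1.86, -2.531, 0.0]
force: [-0.1, -0.2, 0.2]
opening: 0.0733
gripper_force: 0.0
[334.06216587 136.96579991]
[333.69791505 160.55644616]
[334.04462224 113.00408565]
```

View pics/m7.png

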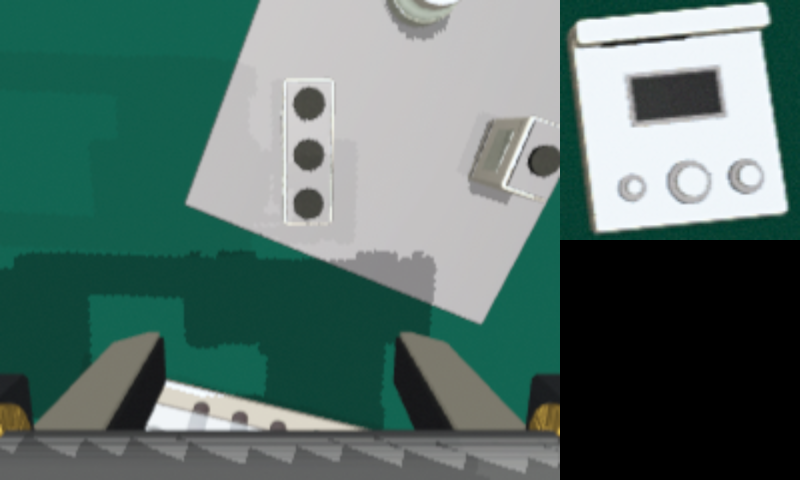

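The wrist view shows the cassette's stoppers in a straight column at about (334, 111/137/161), with the centre within 0.3 px of the prediction and the yaw aligned. The fingers straddle u = 320. Now I'll move over it, go down and grip.

```bash
python3 -m inch '[-2,30,0,0,80,-2,60,-15,0,80,-2,60,-50,0,80,-2,60,-85,0,80,-2,60,-120,0,80,-2,60,-150,0,80,-2,60,-175,0,80,-2,60,-190,0,80,-2,60,-200,0,80,-2,60,-200,0,80]' 25
```

```text
t: 13.97
tool_pos: [0.442, 0.2284, -0.0018]
orientation: [-1.866, -2.525, 0.005]
force: [-1.4, 0.1, 0.2]
opening: 0.0741
gripper_force: 0.0
```

```bash
python3 -m inch '[0,0,-4,0,80,0,0,-8,0,80,0,0,-8,0,80,0,0,-8,0,60,0,0,-8,0,45,0,0,-8,0,35,0,0,-8,0,25,0,0,-8,0,15,0,0,-8,0,10,0,0,-8,0,10]'; python3 -m inch '[0,0,0,0,10,0,0,0,0,10,0,0,0,0,10,0,0,0,0,10]'
```

```text
t: 14.8
tool_pos: [0.4433, 0.2304, -0.0075]
orientation: [1.865, 2.528, -0.0]
force: [0.2, 0.3, -0.1]
opening: 0.0323
gripper_force: 0.0
t: 15.13
tool_pos: [0.4434, 0.2304, -0.0075]
orientation: [1.865, 2.528, 0.0]
force: [0.7, 0.2, 0.3]
opening: 0.03
gripper_force: 25.0
```

It's gripped: opening 30.0 mm at 25 N. Now I'll lift and carry it over the rack.

```bash
python3 -m inch '[0,0,3,0,10,0,0,10,0,10,0,0,22,0,10,0,0,40,0,10,0,0,65,0,10,0,0,90,0,10,0,0,115,0,10,0,0,140,0,10,0,0,155,0,10,0,0,160,0,10]';python3 -m inch '[0,-5,0,0,10,0,-15,0,0,10,0,-30,0,0,10,0,-50,0,-2,10,0,-75,0,-4,10,0,-100,0,-6,10,0,-125,0,-8,10,0,-150,0,-10,10,0,-175,0,-12,10,0,-200,0,-12,10]'
```

```text
t: 15.97
tool_pos: [0.4453, 0.2311, 0.1572]
orientation: [1.863, 2.525, 0.008]
force: [0.1, -1.5, -1.9]
opening: 0.0297
gripper_force: 25.0
t: 16.8
tool_pos: [0.4415, 0.0285, 0.1504]
orientation: [-2.12, -2.315, 0.004]
force: [0.1, -0.3, -1.1]
opening: 0.03
gripper_force: 25.0
```

```bash
python3 -m inch '[0,-25,0,0,10,0,-50,0,0,10,0,-75,0,0,10,0,-100,0,0,10,0,-125,0,0,10,0,-150,0,0,10,0,-175,0,0,10,0,-200,0,0,10,0,-225,0,0,10,0,-245,0,0,10]';python3 -m inch '[0,-15,0,0,10,0,-30,0,0,10,0,-42,0,0,10,0,-50,0,0,10,0,-55,0,0,10,0,-55,0,0,10,0,-55,0,0,10,0,-55,0,0,10]'
python3 - <<'E'
from h import *
im,K,E=cam("wrist","pics/w8.png");np.savez("w8.npz",K=K,E=E)
for p in [(.5646,-.2591,.05)]: print(proj(K,E,p))
v=np.zeros((600,800,3),np.uint8);v[:400,:640]=im;sc=cam("scene","pics/s8.png")[0]
v[400:600,:320]=cv2.resize(sc[120:320,120:320],(320,200))
v[400:600,320:640]=cv2.resize(sc[140:240,130:290],(320,200));cv2.imwrite("pics/m8.png",v)
E
```

```text
t: 17.63
tool_pos: [0.4412, -0.2164, 0.1503]
orientation: [-2.118, -2.316, 0.002]
force: [0.3, 0.5, -1.1]
opening: 0.0297
gripper_force: 25.0
t: 18.3
tool_pos: [0.4435, -0.269, 0.1524]
orientation: [-2.118, -2.32, -0.0]
force: [0.5, 0.1, -2.2]
opening: 0.0301
gripper_force: 25.0
[428.15646109 190.97306569]
```

View pics/m8.png

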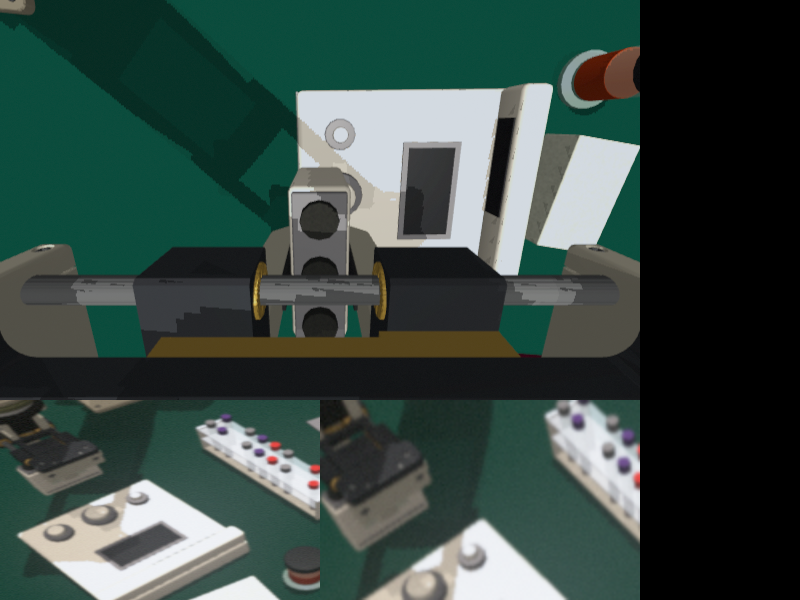

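The wrist view shows the cassette hanging straight, with its front stopper at (320,220) and its near top corners at (293,192) and (348,192). The glass is centred at about (429,190), against a predicted (428,191). I'll refine the glass centre and the cassette's position in the hand numerically.

Run:
```python
from h import *
d=np.load("w7.npz");K,E7=d["K"],d["E"]
P=[back(K,E7,uv,.08) for uv in [(334.25,111.25),(334,137.25),(334,161.25)]]
print('before grasp stoppers',[p.round(4)[:2].tolist() for p in P],'pitch',np.linalg.norm(P[0]-P[2])/2)
C=[back(K,E7,(180+x/2-.25,60+y/2-.25),.074) for x,y in[(285,79),(333,79),(331,224),(284,225)]]
print('top face centre',np.mean(C,0).round(4),'len',np.linalg.norm(C[0]-C[3]),'wid',np.linalg.norm(C[0]-C[1]))
im=cv2.imread("pics/w8.png");d=np.load("w8.npz");K,E=d["K"],d["E"];s=robot.read_state();t=s['tool_pos'];Rm=R.from_rotvec(s['orientation']).as_matrix()
g=cv2.cvtColor(im,cv2.COLOR_BGR2GRAY)
def blob(x0,y0,x1,y1,th):
    m=(g[y0:y1,x0:x1]<th).astype(np.uint8);n,l,st,c=cv2.connectedComponentsWithStats(m);k=1+np.argmax(st[1:,4])
    cn,_=cv2.findContours((l==k).astype(np.uint8),cv2.RETR_EXTERNAL,cv2.CHAIN_APPROX_NONE);r=cv2.minAreaRect(cn[0]);ap=cv2.approxPolyDP(cn[0],4,True)
    return st[k],c[k]+[x0,y0],[tuple(int(v) for v in q[0]+[x0,y0]) for q in ap]
st,c,ap=blob(392,135,470,245,110);print('glass',st,c,ap)
G=[back(K,E,q,.05) for q in ap];print([q.round(4)[:2].tolist() for q in G]); print('centroid',back(K,E,c,.05))
st,c,_=blob(297,195,343,242,75);print('stop',st,c)
for uv,z in [(c,.0875),((320.5,220),.0875),((320,323),.0875),((293.5,192),.0815),((347.5,192),.0815)]:
    p=back(K,E,uv,t[2]+z);print(uv,(Rm.T@(p-t)).round(4))
print(t)
```

```text
before grasp stoppers [[0.4346, 0.2578], [0.4431, 0.2311], [0.4516, 0.2053]] pitch 0.027575589589629718
top face centre [0.4432 0.2314 0.074 ] len 0.08198645881647704 wid 0.026712841000819526
glass [   5   13   58   91 4231] [425.94587568 192.87591586] [(409, 148), (397, 238), (445, 233), (454, 148)]
[[0.535, -0.2141], [0.539, -0.3183], [0.5938, -0.307], [0.5833, -0.2096]]
centroid [ 0.56254526 -0.26149325  0.05      ]
stop [   3    5   39   40 1221] [319.06388206 219.65847666]
[319.06388206 219.65847666] [ 0.0304 -0.0006 -0.0875]
(320.5, 220) [ 0.0303  0.0001 -0.0875]
(320, 323) [-0.0225 -0.0001 -0.0875]
(293.5, 192) [ 0.0414 -0.012  -0.0815]
(347.5, 192) [ 0.0415  0.0121 -0.0815]
[ 0.44355337 -0.26903899  0.15252368]
```

Run:
```python
from h import *
im=cv2.imread("pics/w8.png");d=np.load("w8.npz");K,E=d["K"],d["E"]
g=cv2.cvtColor(im,cv2.COLOR_BGR2GRAY).astype(int)
print('col 320 v150..205',g[150:206,320].tolist());print('col 310',g[160:196,310].tolist())
for v in (172,178,188,196): print(v,'u280..360',g[v,280:361].tolist())
for v in (160,200,225): print(v,'u390..470',g[v,390:470].tolist())
for u in (420,435): print(u,'v130..155',g[134:154,u].tolist(),'v225..248',g[225:249,u].tolist())
f=[(404,142),(461,142),(454,239),(397,238)];P=[back(K,E,q,.052) for q in f];print([p.round(4)[:2].tolist() for p in P],np.mean(P,0).round(4))
# predicted pixel of cassette edges from tool coords
s=robot.read_state();Rm=R.from_rotvec(s['orientation']).as_matrix();t=s['tool_pos']
for x in (.041,.042,.043):
  print(x,[proj(K,E,t+Rm@[x,y,z]).round(1).tolist() for z in (-.0115,-.0815) for y in(-.015,.015)])
```

```text
col 320 v150..205 [182, 182, 182, 182, 182, 182, 183, 183, 182, 182, 182, 182, 182, 182, 182, 182, 174, 140, 106, 106, 105, 106, 106, 106, 106, 106, 107, 107, 106, 106, 106, 106, 107, 107, 106, 115, 132, 151, 162, 168, 159, 114, 63, 81, 94, 98, 130, 149, 149, 135, 89, 18, 24, 40, 50, 50]
col 310 [217, 217, 217, 217, 217, 217, 206, 162, 105, 106, 113, 113, 107, 107, 114, 114, 107, 106, 106, 115, 114, 107, 107, 107, 107, 115, 162, 201, 214, 216, 198, 135, 84, 122, 146, 153]
172 u280..360 [51, 52, 51, 52, 53, 50, 51, 51, 52, 50, 51, 50, 52, 51, 52, 52, 63, 114, 120, 121, 122, 122, 122, 122, 122, 123, 122, 122, 121, 113, 107, 107, 106, 106, 106, 106, 107, 107, 106, 106, 106, 107, 107, 106, 106, 106, 107, 106, 106, 107, 106, 107, 107, 106, 106, 106, 106, 106, 106, 106, 104, 105, 126, 136, 162, 164, 179, 181, 182, 181, 182, 181, 182, 181, 182, 181, 182, 182, 186, 217, 217]
178 u280..360 [52, 51, 51, 52, 50, 51, 53, 52, 51, 52, 53, 52, 51, 63, 109, 120, 122, 123, 123, 123, 123, 122, 122, 123, 123, 123, 123, 121, 107, 106, 106, 106, 106, 107, 107, 106, 106, 106, 107, 106, 106, 107, 106, 106,
[... 2148 characters left out ...]
, 160, 139, 91, 59, 59, 60, 59, 59] v225..248 [36, 44, 41, 33, 32, 35, 34, 32, 32, 72, 99, 106, 105, 105, 167, 195, 195, 195, 195, 206, 216, 188, 103, 21]
435 v130..155 [217, 217, 217, 217, 217, 217, 217, 190, 153, 157, 157, 157, 157, 129, 70, 56, 56, 56, 55, 55] v225..248 [49, 49, 47, 48, 49, 48, 48, 48, 42, 104, 145, 153, 154, 153, 195, 217, 217, 217, 217, 217, 217, 188, 103, 22]
[[0.5279, -0.2082], [0.5884, -0.2027], [0.6047, -0.3127], [0.5383, -0.3176]] [ 0.5649 -0.2603  0.052 ]
0.041 [[298.4, 169.1], [341.9, 169.1], [286.9, 192.9], [353.8, 193.0]]
0.042 [[298.3, 167.6], [341.9, 167.7], [286.9, 190.8], [353.9, 190.8]]
0.043 [[298.3, 166.2], [341.9, 166.2], [286.8, 188.6], [354.0, 188.6]]
```

```bash
python3 - <<'E'
from h import *
d=np.load("w8.npz");K,E=d["K"],d["E"]
b=lambda u,v:back(K,E,(u,v),.05)[:2]
L=[b(408,160),b(403.5,225)];Rr=[b(453.7,160),b(446.2,225)];T=b(431.5,147.5);B=b(424,233.8)
for a in(L,Rr,(T,B)): v=a[0]-a[1];print(np.degrees(np.arctan2(-v[0],v[1])).round(2))
n=np.array([np.cos(.09),np.sin(.09)]);m=np.array([-n[1],n[0]])
print('width',(np.mean(Rr,0)-np.mean(L,0))@n,'len',(T-B)@m,'centre',n*((np.mean(Rr,0)+np.mean(L,0))@n/2)+m*((T+B)@m/2))
E
python3 -m inch '[5,0,0,0,10,15,1,0,0,10,30,2,0,0,10,50,4,0,0,10,70,6,0,0,10,90,8,0,0,10,105,9,0,0,10,115,9,0,0,10,121,9,0,0,10,121,9,0,0,10]';python3 -m inch '[0,0,-5,0,10,0,0,-15,0,10,0,0,-30,0,10,0,0,-45,0,10,0,0,-58,0,10,0,0,-66,0,10,0,0,-70,0,10,0,0,-70,0,10,0,0,-70,0,10]'
```

```text
5.91
5.65
6.07
width 0.04962506554971325 len 0.09946409627064988 centre [ 0.56459301 -0.26074684]
t: 19.23
tool_pos: [0.5657, -0.26, 0.152]
orientation: [-2.118, -2.32, -0.0]
force: [0.5, -0.3, -1.6]
opening: 0.0294
gripper_force: 25.0
t: 19.98
tool_pos: [0.5644, -0.2608, 0.0827]
orientation: [2.119, 2.319, 0.0]
force: [0.4, 0.2, -2.7]
opening: 0.0305
gripper_force: 25.0
```

The glass measures 49.6 × 99.5 mm, centred at (0.5646, −0.2607), and the tool is within 0.5 mm of that. Final descent.

```bash
python3 -m inch '[0,0,-6,0,10,0,0,-14,0,10,0,0,-21,0,10,0,0,-26,0,10,0,0,-29,0,10,0,0,-29,0,10,0,0,-29,0,10,0,0,-29,0,10,0,0,-29,0,10,0,0,-29,0,10]'
python3 - <<'E'
from h import *
s=robot.read_state();t=s['tool_pos'];Rm=R.from_rotvec(s['orientation']).as_matrix()
im,K,E=cam("wrist","pics/w9.png");g=cv2.cvtColor(im,cv2.COLOR_BGR2GRAY).astype(int)
print(np.abs(s['dq']).max(),'col310',g[155:200,310].tolist(),'row196',g[196,280:361].tolist())
im,K,E=cam("scene","pics/s9.png");g=cv2.cvtColor(im,cv2.COLOR_BGR2GRAY)
print([proj(K,E,t+Rm@[x,y,.0115*-1]).round(1).tolist() for x in(-.042,.042) for y in(-.015,.015)])
print('glass corners',[proj(K,E,[.5646,-.2607,.05]+R.from_euler('z',5.4,degrees=True).apply([x,y,0])).round(1).tolist() for x in(-.025,.025) for y in(-.05,.05)])
for u in (200,208,215): print(u,'v245..290',g[245:290,u].tolist())
E
```

```text
t: 20.82
tool_pos: [0.5647, -0.2608, 0.0539]
orientation: [2.119, 2.319, 0.0]
force: [0.0, -0.2, -1.2]
opening: 0.0299
gripper_force: 25.0
0.002827037525127214 col310 [31, 31, 31, 31, 32, 31, 30, 31, 31, 30, 30, 39, 75, 91, 91, 91, 91, 91, 92, 92, 92, 92, 92, 92, 92, 92, 93, 93, 93, 92, 98, 115, 133, 144, 148, 140, 99, 54, 70, 80, 84, 84, 85, 84, 84] row196 [113, 113, 113, 113, 113, 113, 108, 44, 84, 132, 137, 64, 78, 83, 83, 83, 85, 84, 84, 85, 84, 84, 84, 85, 83, 84, 84, 85, 84, 84, 84, 83, 84, 85, 85, 85, 84, 85, 84, 85, 84, 85, 83, 84, 84, 85, 84, 84, 85, 84, 85, 85, 84, 84, 84, 84, 84, 84, 85, 84, 84, 84, 85, 85, 85, 85, 76, 90, 141, 125, 63, 33, 62, 83, 84, 84, 85, 95, 96, 101, 143]
[[185.3, 270.0], [193.3, 279.4], [218.0, 246.0], [226.1, 254.8]]
glass corners [[181.6, 272.5], [219.7, 244.4], [194.7, 288.1], [233.1, 258.6]]
200 v245..290 [56, 53, 56, 55, 57, 60, 64, 60, 58, 63, 62, 60, 59, 60, 70, 84, 93, 85, 81, 79, 79, 71, 65, 78, 97, 110, 108, 107, 99, 75, 58, 54, 56, 61, 55, 57, 58, 63, 82, 94, 106, 138, 169, 197, 208]
208 v245..290 [59, 61, 59, 60, 62, 61, 61, 63, 61, 62, 64, 63, 60, 69, 76, 77, 68, 61, 58, 63, 73, 95, 105, 106, 107, 106, 96, 78, 62, 57, 60, 67, 82, 91, 105, 131, 166, 192, 207, 210, 208, 211, 211, 207, 200]
215 v245..290 [62, 60, 63, 60, 63, 61, 64, 65, 65, 64, 64, 69, 63, 58, 63, 79, 95, 107, 106, 107, 106, 93, 77, 63, 59, 59, 70, 84, 97, 114, 152, 190, 200, 192, 187, 185, 187, 183, 172, 162, 167, 175, 180, 185, 191]
```

Run:
```python
import cv2
g=cv2.cvtColor(cv2.imread("pics/s9.png"),cv2.COLOR_BGR2GRAY)
print('     ',*['%3d'%u for u in range(180,238,2)])
for v in range(240,292): print(v,' ',*['%3d'%x for x in g[v,180:238:2]])
```

```text
180 182 184 186 188 190 192 194 196 198 200 202 204 206 208 210 212 214 216 218 220 222 224 226 228 230 232 234 236
240    81  88  78  53  56  57  55  57  58  61  59  58  58  60  57  54  54  59  64  78  78  77  76  78  80 114 219 240 242
241    80  77  69  55  56  56  57  59  58  57  61  60  58  52  53  51  57  60  66  79  78  79  75  85  78  86 180 242 241
242    77  70  63  57  54  58  55  59  56  56  55  56  55  53  53  54  60  60  63  74  80  77  82  95  77  79 142 237 242
243    71  60  55  54  57  56  59  59  62  58  58  57  52  52  55  56  56  59  63  77  78  81  82  92  82  83 113 234 241
244    63  60  56  62  59  57  57  59  62  58  60  55  55  56  53  59  59  62  62  76  78  76  80  80  85  81  90 224 241
245    63  60  63  58  57  54  62  57  60  58  56  54  54  56  59  59  62  61  60  78  79  77  77  82  88  78  74 199 241
246    79  60  57  58  57  54  57  56  58  56  53  51  57  62  61  63  60  62  60  80  82  78  78  85  84  68  64 164 239
247   116  57  58  58  59  57  54  57  57  54  56  53  60  59  59  63  62  61  64  75  79  85  90  86  78  56  74 157 237
248   14
[... 4659 characters left out ...]
13  91  77 100 138 183 208 209 211 208 180 170 182 187 196 209 211 212 207 191 158 136 128
287   209 210 209 210 208 197 139 101  94 112 169 206 209 209 211 206 177 174 185 195 204 211 213 209 199 170 140 131 126
288   207 211 211 212 211 208 172 117 106 135 197 211 210 211 207 195 184 182 191 204 209 213 210 203 186 149 132 128 124
289   209 211 211 210 209 208 199 140 126 174 208 210 209 211 200 186 200 189 199 209 210 212 207 195 163 137 126 124 127
290   207 210 212 210 209 210 208 172 166 199 211 210 212 207 189 192 205 200 207 210 211 211 200 177 145 131 128 125 137
291   210 209 210 208 209 209 210 195 199 208 209 210 209 198 193 202 206 204 209 211 212 206 192 158 135 130 126 132 162
```

Run:
```python
from h import *
g=cv2.cvtColor(cv2.imread("pics/w9.png"),cv2.COLOR_BGR2GRAY).astype(int)
for v in (150,155,160,164,168,170,172): print(v,'u275..365',g[v,275:366].tolist())
for u in (300,310,330,340): print(u,'v130..172',g[130:173,u].tolist())
s=robot.read_state();t=s['tool_pos'];im,K,E=cam("wrist")
for n,P in dict(frame=[(-.031,.056,.052),(.031,.056,.052),(.031,.045,.052),(-.031,.045,.052)],glass=[(-.025,.05,.05),(.025,.05,.05)]).items():
    print(n,[proj(K,E,[.5646,-.2607,0]+R.from_euler('z',5.4,degrees=True).apply(p)).round(1).tolist() for p in P])
```

```text
150 u275..365 [157, 139, 85, 85, 85, 86, 85, 85, 85, 85, 85, 86, 86, 86, 86, 86, 86, 86, 86, 85, 86, 86, 86, 86, 85, 86, 86, 86, 87, 86, 87, 88, 87, 86, 96, 143, 143, 143, 144, 144, 143, 144, 143, 143, 143, 143, 143, 143, 143, 143, 143, 143, 143, 143, 142, 143, 143, 143, 142, 142, 142, 142, 142, 142, 141, 142, 142, 142, 142, 142, 141, 142, 150, 151, 151, 151, 150, 151, 151, 150, 150, 150, 150, 150, 150, 151, 168, 198, 198, 197, 197]
155 u275..365 [159, 154, 84, 85, 85, 85, 85, 85, 85, 83, 52, 38, 31, 29, 30, 29, 31, 30, 30, 31, 30, 31, 30, 30, 31, 31, 31, 30, 32, 32, 31, 30, 29, 31, 32, 31, 31, 30, 32, 32, 32, 30, 35, 50, 52, 62, 62, 63, 62, 63, 62, 62, 63, 62, 61, 62, 62, 61, 62, 62, 61, 61, 61, 61, 61, 60, 61, 61, 61, 60, 61, 60, 59, 59, 58, 61, 63, 65, 128, 149, 149, 149, 149, 149, 148, 152, 177, 198, 197, 197, 197]
160 u275..365 [159, 155, 113, 84, 84, 85, 85, 85, 85, 83, 58, 30, 31, 30, 31, 30, 30, 29, 30, 30, 30, 31, 30, 31, 30, 30, 30, 30, 31, 32, 31, 31, 30, 31, 31, 31, 31, 31, 31, 32, 30, 30, 30, 32, 31, 31, 31, 31, 31, 35, 61, 61, 60, 61, 61, 61, 60, 61, 60, 60, 60, 60, 60,
[... 1969 characters left out ...]
98, 197, 197, 198, 197, 198, 197, 198, 198, 197, 184, 158, 144, 144, 144, 143, 144, 119, 87, 64, 31, 31, 31, 31, 32, 31, 30, 31, 31, 30, 30, 39, 75, 91, 91, 91, 91, 91]
330 v130..172 [198, 197, 197, 198, 198, 197, 198, 197, 198, 198, 198, 197, 197, 197, 197, 176, 145, 143, 143, 142, 143, 143, 143, 133, 98, 62, 61, 61, 61, 61, 61, 60, 60, 59, 46, 32, 51, 79, 91, 91, 91, 92, 92]
340 v130..172 [198, 197, 198, 197, 198, 198, 197, 197, 197, 197, 198, 197, 198, 197, 198, 168, 134, 142, 142, 142, 142, 142, 142, 120, 77, 60, 61, 61, 59, 59, 60, 59, 59, 58, 58, 57, 57, 57, 66, 84, 93, 95, 94]
frame [[276.8, 145.7], [362.7, 145.4], [362.2, 160.6], [277.5, 160.9]]
glass [[285.7, 153.7], [353.8, 153.5]]
```

The wrist view gives a direct relative check. The glass edges are at u 285.3–353 (mid 319.2) and the cassette underside at 297–341 (mid 319–319.7), so it is centred and parallel. The glass-end gap matches 8 mm, and the underside is at about 65.4 mm. Handing in.

```bash
python3 -c "
from plant import robot,job
s=robot.read_state();print(s['t'],s['tool_pos'],s['gripper_force']);print(job.close_job())"
```

```text
20.9667 [ 0.56450738 -0.26072895  0.05368799] 24.966426193714142
the job is handed in; nothing more can be done
None
```

I pressed the three keys fully down in order (large, medium, small), carried the cassette over the rack, and handed the job in with it held steady, centred and aligned, about 15 mm above the glass.

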